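Square the tube-forming block to the fence

ROBOT

A 6-joint arm with a two-finger parallel gripper is mounted at the origin on a cart in front of the work surface, level with it; the furniture and walls round the work are solid. World frame = base frame: x ahead of the robot, y to its left, z up, the work surface at z = 0. Lengths are in mm, angles in degrees, forces in N, time in s.
With the tool pointing down it reaches from about 300 to 850 mm from the base axis. Payload 4.2 kg.
Tool frame: the origin (TCP) lies at the very end of the fingers, on their centre line; the grasp point (between the pads) lies 19 mm behind it; z points along the fingers, y is the line along which they close (so a half turn about z gives the same grasp; the last joint's range is limited). The gripper opens to 91 mm and grips with 3 to 60 N. Pads are 32 mm wide; open, the fingers measure 118 mm over their backs; the gripper's body (76 mm by 178 mm) begins 60 mm behind the grasp point.
Start: joints at [74.083, 18.312, 89.639, -0, 72.044, -1.146], TCP at [146.6, 556.014, 213.976] pointing down, gripper open.
Joint ranges: [-177.97, 177.97], [-48.28, 115.42], [12.27, 149.76], [-77.06, 257.06], [2.81, 150.46], [-146.56, 146.56]. Speed limits (degrees/s): [147.25, 147.25, 180, 180, 180, 180].

INTERFACE

Orientations are given as [roll, pitch, yaw] about the fixed x, y, z axes, in that order (R = Rz(yaw) Ry(pitch) Rx(roll)).
In Python, from workcell import * gives the robot as it stands.
- The arm moves only by the tool move_arm, never from a script. Its argument "motion" is a list of rows, each a list of 3 entries, a list of its own where there are three numbers: the finger opening in mm, from 0 to 91.2, then the shift along the world's x, y, z in units of 25 mm (1.0 is 25 mm), then the turn, a rotation vector about the world's x, y, z in units of 4 degrees (1.0 is 4 degrees). In form: [[grip, [x, y, z], [ax, ay, az]], ...]. A call has 1 to 20 rows; each row shifts and turns the commanded pose from where the row before left it; what a row does not reach is not made up. A row lasts 1/12 s, in which the tool goes at most 41.7 mm and 7.16 degrees, less where a joint would pass 70% of its speed; a pose out of reach is approached as far as the arm can. A call with a number of a shift or a turn outside -1 to 1 is refused whole. A call with a gripper value outside its range is refused whole. The fingers move at their own pace and stop on an object; "grip_force" is the grip in N (left out, the last holds). Time passes only in rows, so rows that do not move let the fingers close. It gives the time, the measured TCP pose, the force, the opening and the grip force at its end, in the units of the state.
- state(): the state, without advancing time (a new reading comes with each control period).
- grab_frame(name): name is "side" or "top"; returns the picture (420x560x3 uint8, blue, green, red); there is no depth.
- camera_info(name): a dict with "fx", "fy", "cx", "cy" (pixels), "rvec" (rotation vector, rad) and "tvec" (3), from world to camera coordinates, as OpenCV has them. Camera axes: x right, y down, z forward; pixel columns grow to the right and rows downward; lengths in mm; the calibration is good to about 2 mm. A picture is of the moment at which its call begins. camera_info takes no time and is no camera call.
- job_done(): hands the job in; it is judged then, once.
The state is a dict: "time_s": time; "qpos": joint angles; "qvel": joint speeds; "effort": joint torques, N m; "ee_pos": TCP position; "ee_rot": TCP orientation; "force": force on the tool from outside, world axes, zero at the start; "torque": the same for the moment, N m; "gripper_width": finger opening in mm; "gripper_force": force on a finger pad.
Only numpy, scipy, OpenCV 4.12 (cv2) and the standard library are available. Lean on these libraries where they do the work, as an engineer would, in place of code of your own. Each camera call takes 0.05 s, during which the arm holds its last target. There are 200 camera calls.

TASK

Walk the heavy grooved forming block round by pushing at its corners with the fingertips, without lifting or tipping it, until one of its two long sides (either will do) is about parallel with the angle fence; do this clear of the fence, so that no corner is driven into it. Then push the block up until that long side lies flat against the fence, with neither end of the block past the fence's ends. Leave the mouthpiece, the coil of solder and the bottle where they are, and draw the hand back.

Things in the scene. Friction and masses are not known exactly. Their poses are not given: they have to be found in the camera images.
- block: Loose grey cast-metal block, nearly 1 kg, 90 mm (its x) by 130 mm (its y), 46 mm tall, upright sides from 4 to 46 mm height over a smaller dark foot 66 x 96 mm; three half-round grooves cross its top along x. Origin: centre of underside; z up. Long sides: faces at x = -45 and +45 mm; short ends: y = -65 and +65 mm. Slides and turns with dry friction and stays where left.
- fence: Fixed aluminium angle: upright plate 190 mm long (its y), 55 mm tall, 10 mm thick, screwed-down foot behind. Origin: on the bench under the middle of the working face, which looks along its own -x, roughly to the robot; plate and foot fill x = 0 to 55 mm. The block starts in front (negative x), well askew. Either long side may go against the fence.
- mouthpiece_mid (a point): Loose brass mouthpiece, 85 mm long, 27 mm thick, lying on its side to the left or right of the work; this point is its middle, 13 mm up. To be left alone.
- solder_mid (a point): Loose coil of solder wire, 61 x 86 mm, 15 mm tall, lying to the left or right of the work (the other side from the mouthpiece); this point is its middle, 7 mm up. To be left alone.
- bottle_mid (a point): Loose white plastic bottle with a black cap, 42 mm in diameter, 109 mm tall, standing behind the fence; this point is its middle, 54 mm up. To be left alone.

How it is judged:
By the outcome, as a careful person would: the job done as asked, in the order asked, and still so for the second after the job is handed in, with the robot touching nothing.
It also fails if it takes over 67 s, if anything falls off the work surface, if the arm or the gripper's body presses on something with over 40 N, if the wrist force passes 120 N, or if a joint passes its speed limit or range.

## Working session

There is one attempt and no reset: what is moved stays moved. The work goes in short steps, Python scripts to look and compute and a tool call to move; the robot and the scene stay as the last step left them, time stands still between calls to the robot, and variables do not carry over. Pictures are saved under pics/ and viewed, at most 10 in all, crops included, and the job is handed in when it is done.

Besides the shell and the picture viewer there is one more tool, called after "Call:" as name(argument=value, ...) on one line, values as JSON. move_arm: Moves the arm, as the interface text tells. Shifts and turns lie within -1 to 1; 1 stands for 25 mm of shift or 4 degrees of turn. Its arguments: {"type":"object","properties":{"motion":{"type":"array","items":{"type":"array"}},"grip_force":{"type":"number"}},"required":["motion"]}

```bash
mkdir -p pics
cat > h.py <<'E'
from workcell import *
import numpy as np, cv2
def cam(n):
    c=camera_info(n);K=np.array([[c['fx'],0,c['cx']],[0,c['fy'],c['cy']],[0,0,1.]])
    return K,cv2.Rodrigues(np.array(c['rvec'],float))[0],np.array(c['tvec'],float).ravel()
def ray(n,uv,z):
    K,R,t=cam(n);uv=np.atleast_2d(np.array(uv,float))
    d=(R.T@np.linalg.inv(K)@np.c_[uv,np.ones(len(uv))].T).T;o=-R.T@t
    return o+d*((z-o[2])/d[:,2])[:,None]
def proj(n,p):
    K,R,t=cam(n);q=(K@(R@np.atleast_2d(p).T+t[:,None])).T
    return q[:,:2]/q[:,2:]
E
python3 - <<'E'
from h import *
for n in("top","side"):
    cv2.imwrite(f'pics/{n}0.png',grab_frame(n)); K,R,t=cam(n); print(n,K[0,0],-R.T@t,R[2])
print(state())
E
```

```text
top 423.4173915051909 [ 556.36663058  -39.91032257 1006.22350621] [ 0.0794067   0.01051762 -0.99678682]
side 489.0395996016345 [ 169.97443482 -803.35997674  549.1583538 ] [ 0.45103359  0.75757475 -0.47185718]
{'time_s': 0.1, 'qpos': array([ 7.40858714e+01,  1.83480302e+01,  8.96980867e+01, -1.31808095e-04,
        7.20440129e+01, -1.14605741e+00]), 'qvel': array([ 0.03065169,  0.06262465,  0.00194779, -0.05041496,  0.09336526,
        0.00939144]), 'effort': array([ 6.48847545e-04, -4.13336599e+01, -2.32509559e+01,  7.28798239e-02,
        4.20560210e-02, -4.42799683e-05]), 'ee_pos': array([146.4518793 , 555.58062734, 213.21283837]), 'ee_rot': array([-1.79909886e+02, -1.67740044e-03,  1.65231968e+02]), 'force': array([-0.30382684,  0.2430622 , -0.12611365]), 'torque': array([-0.00893493,  0.0132754 , -0.05315437]), 'gripper_force': 0.0, 'gripper_width': 91.35419320158911}
```

View pics/top0.png

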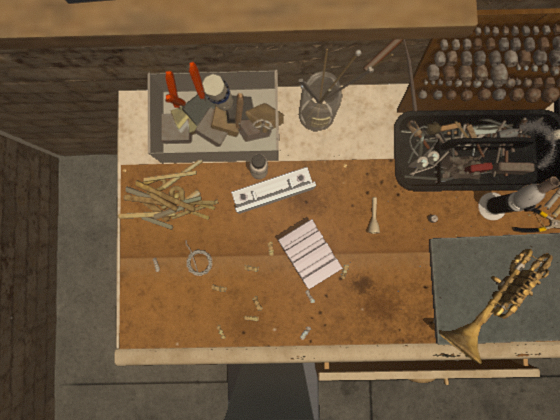

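View pics/side0.png

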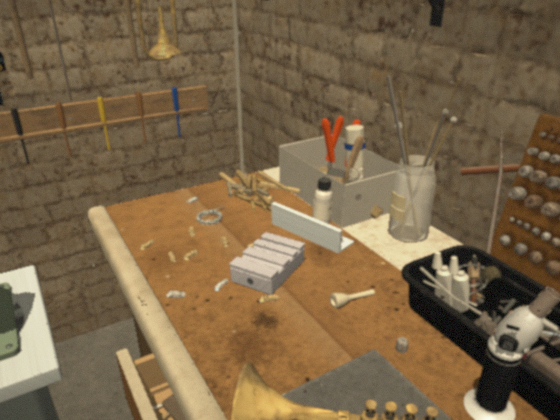

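The top view (up is +x, left is +y) shows the block at about (310,253), askew, and the fence plate from (234,208) to (315,184). The coil is at (199,262), the mouthpiece at (374,215) and the bottle at (258,164). Next I'll segment the block and fence.

```bash
cat >> h.py <<'E'
def mask(im):
    h=cv2.cvtColor(im,cv2.COLOR_BGR2HSV)
    m=((h[...,1]<70)&(h[...,2]>110)).astype(np.uint8)
    return m
def block(im,seed,half=70):
    m=cv2.morphologyEx(mask(im),cv2.MORPH_CLOSE,np.ones((5,5)))
    m=cv2.morphologyEx(m,cv2.MORPH_OPEN,np.ones((5,5)))
    n,l,s,c=cv2.connectedComponentsWithStats(m)
    i=min(range(1,n),key=lambda k:np.hypot(*(c[k]-seed))+(1e4 if s[k,4]<150 else 0))
    cs,_=cv2.findContours((l==i).astype(np.uint8),0,1); return max(cs,key=cv2.contourArea)[:,0]
def rect(P):
    (c,s,a)=cv2.minAreaRect(P[:,:2].astype(np.float32)); b=cv2.boxPoints((c,s,a)); return np.round(c,1),np.round(s,1),round(a,1),np.round(b,1)
def longang(b):
    e=[b[1]-b[0],b[2]-b[1]];v=max(e,key=np.linalg.norm);a=np.degrees(np.arctan2(v[1],v[0]));return a%180
E
python3 - <<'E'
from h import *
im=cv2.imread('pics/top0.png')
for nm,seed,z in(("block",(310,253),46),("fence",(273,189),55),("coil",(199,262),7),("mouth",(374,215),13)):
    try:
        C=block(im,seed); r=rect(ray('top',C,z)); print(nm,len(C),*r[:3],r[3].tolist(),longang(r[3]))
    except Exception as e: print(nm,e)
print(ray('top',[(374,215)],13),ray('top',[(199,262)],7),ray('top',[(258,160)],109))
c=cv2.resize(im[150:300,180:390],None,fx=3.8,fy=3.8,interpolation=cv2.INTER_CUBIC);cv2.imwrite('pics/c0.png',c)
E
```

```text
block 167 [ 537.7 -108.1] [130.3  91.4] 30.4 [[458.3999938964844, -101.69999694824219], [504.70001220703125, -180.5], [617.0, -114.5], [570.7000122070312, -35.70000076293945]] 30.443245
fence 195 [685.2 -27.3] [ 55.5 189.5] 17.3 [[630.5, 55.0], [686.7999877929688, -126.0], [739.7999877929688, -109.5], [683.5, 71.5]] 107.27829
coil 195 [691.7 -26.6] [ 58.3 199.1] 17.3 [[634.2999877929688, 59.79999923706055], [693.4000244140625, -130.3000030517578], [749.0, -113.0], [689.9000244140625, 77.0999984741211]] 107.269905
mouth 167 [ 537.1 -110.4] [134.8  94.6] 30.4 [[455.0, -103.80000305175781], [502.8999938964844, -185.3000030517578], [619.0999755859375, -117.0], [571.2000122070312, -35.5]] 30.446154
[[ 623.99321942 -263.37078224   13.        ]] [[522.57647914 149.76276513   7.        ]] [[741.20797684   1.96541713 109.        ]]
```

View pics/c0.png

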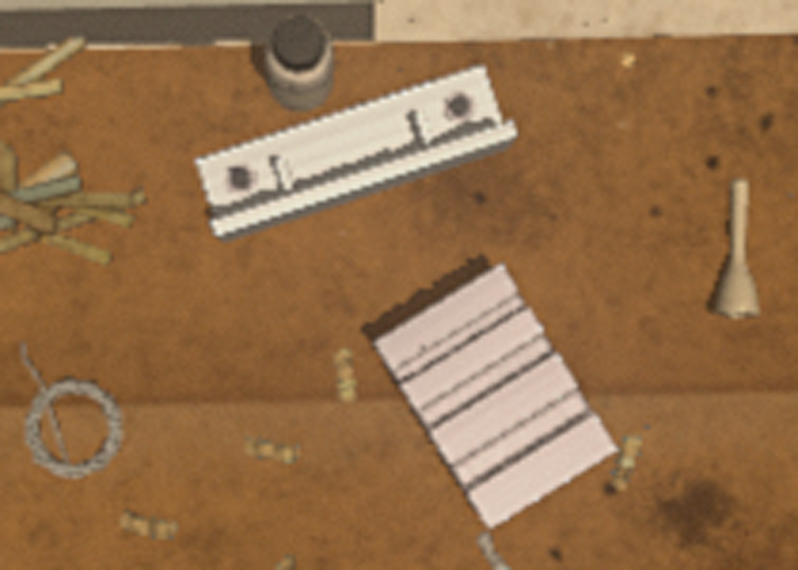

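The crop confirms it: block corners are clear, with the fence face running along the lower edge of the white strip. The block centre is (538,-108), 130x91 as it should be, with its long axis at 30.4°. The fence face middle is (658.6,-35.5), at 107.3° and 189.5 long. The plan is to turn the block about 77° CCW. First I'll push the far right corner leftward with closed fingers, then the near end forward.

Call:
move_arm(motion=[[0, [0.65, -0.95, 0], [0, 0, 0.27]], [0, [0.65, -0.95, 0], [0, 0, 0.27]], [0, [0.65, -0.95, 0], [0, 0, 0.27]], [0, [0.65, -0.95, 0], [0, 0, 0.27]], [0, [0.65, -0.95, 0], [0, 0, 0.27]], [0, [0.65, -0.95, 0], [0, 0, 0.27]], [0, [0.65, -0.95, 0], [0, 0, 0.27]], [0, [0.65, -0.95, 0], [0, 0, 0.27]], [0, [0.65, -0.95, 0], [0, 0, 0.27]], [0, [0.65, -0.95, 0], [0, 0, 0.27]], [0, [0.65, -0.95, 0], [0, 0, 0.27]], [0, [0.65, -0.95, 0], [0, 0, 0.27]], [0, [0.65, -0.95, 0], [0, 0, 0.27]], [0, [0.65, -0.95, 0], [0, 0, 0.27]], [0, [0.65, -0.95, 0], [0, 0, 0.27]]])

```text
time_s: 1.35
ee_pos: [390.7, 198.4, 213.7]
ee_rot: [-180.0, -0.0, -178.5]
force: [0.3, 0.9, 0.7]
gripper_width: 0.3
gripper_force: 0.0
```

Call:
move_arm(motion=[[0, [0.65, -0.95, 0], [0, 0, 0.27]], [0, [0.65, -0.95, 0], [0, 0, 0.27]], [0, [0.65, -0.95, 0], [0, 0, 0.27]], [0, [0.65, -0.95, 0], [0, 0, 0.27]], [0, [0.65, -0.95, 0], [0, 0, 0.27]], [0, [0.65, -0.95, 0], [0, 0, 0.27]], [0, [0.65, -0.95, 0], [0, 0, 0.27]], [0, [0.65, -0.95, 0], [0, 0, 0.27]], [0, [0.65, -0.95, 0], [0, 0, 0.27]], [0, [0.65, -0.95, 0], [0, 0, 0.27]], [0, [0.65, -0.95, 0], [0, 0, 0.27]], [0, [0.65, -0.95, 0], [0, 0, 0.27]], [0, [0.65, -0.95, 0], [0, 0, 0.27]], [0, [0.65, -0.95, 0], [0, 0, 0.27]], [0, [0.65, -0.95, 0], [0, 0, 0.27]], [0, [0, 0, 0], [0, 0, 0]], [0, [0, 0, 0], [0, 0, 0]]])

```text
time_s: 2.77
ee_pos: [634.1, -157.5, 212.6]
ee_rot: [179.9, -0.1, -162.5]
force: [-0.5, 0.3, 0.5]
gripper_width: 0.6
gripper_force: 0.0
```

Call:
move_arm(motion=[[0, [0, 0, -1], [0, 0, 0]], [0, [0, 0, -1], [0, 0, 0]], [0, [0, 0, -1], [0, 0, 0]], [0, [0, 0, -1], [0, 0, 0]], [0, [0, 0, -1], [0, 0, 0]], [0, [0, 0, -1], [0, 0, 0]], [0, [0, 0, -1], [0, 0, 0]], [0, [0, 0, -1], [0, 0, 0]], [0, [0, 0, 0], [0, 0, 0]]])

```text
time_s: 3.52
ee_pos: [629.6, -154.2, 9.0]
ee_rot: [179.6, -0.5, -162.3]
force: [-0.7, 0.0, -0.3]
gripper_width: 0.3
gripper_force: 0.0
```

Call:
move_arm(motion=[[0, [-0.1, 0.25, 0], [0, 0, 0]], [0, [-0.1, 0.25, 0], [0, 0, 0]], [0, [-0.1, 0.25, 0], [0, 0, 0]], [0, [-0.1, 0.25, 0], [0, 0, 0]], [0, [-0.02, 0.16, 0], [0, 0, 0]], [0, [-0.02, 0.16, 0], [0, 0, 0]], [0, [-0.02, 0.16, 0], [0, 0, 0]], [0, [-0.02, 0.16, 0], [0, 0, 0]], [0, [-0.02, 0.16, 0], [0, 0, 0]], [0, [-0.02, 0.16, 0], [0, 0, 0]], [0, [-0.02, 0.16, 0], [0, 0, 0]], [0, [-0.02, 0.16, 0], [0, 0, 0]], [0, [0, 0, 0], [0, 0, 0]]])

```text
time_s: 4.6
ee_pos: [620.0, -98.4, 13.8]
ee_rot: [179.9, -0.0, -162.4]
force: [2.2, -1.7, 1.1]
gripper_width: 0.5
gripper_force: 1.1
```

```bash
cat >> h.py <<'E'
F=np.array([658.6,-35.5]);FX=np.array([np.cos(np.radians(17.3)),np.sin(np.radians(17.3))]);FY=np.array([-FX[1],FX[0]])
def look(name,xy=None):
    im=grab_frame('top');cv2.imwrite(f'pics/{name}.png',im)
    s=state();print(s['time_s'],s['ee_pos'].round(1),s['force'].round(1))
    return im
E
python3 - <<'E'
from h import *
im=look('t1')
c=im[150:300,180:390];cv2.imwrite('pics/c1.png',cv2.resize(c,None,fx=3.8,fy=3.8,interpolation=cv2.INTER_CUBIC))
E
```

```text
4.65 [619.8 -98.6  13.7] [ 1.5 -0.4  1. ]
```

View pics/c1.png

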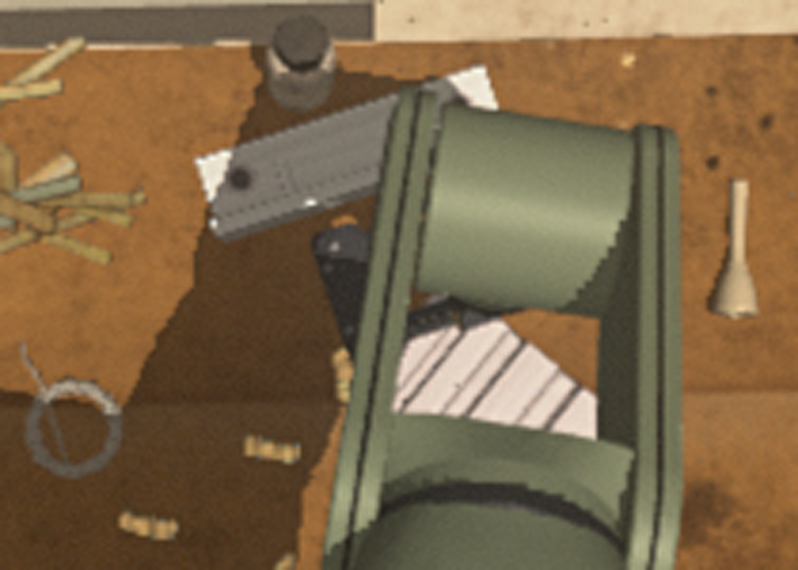

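The crop shows the arm over the block. The visible right edge, (597,398) to (505,325), gives a heading of about 51°, so the 20° turn went as modelled. I'll push on another 20°, then withdraw and look.

Call:
move_arm(motion=[[0, [-0.05, 0.16, 0], [0, 0, 0]], [0, [-0.06, 0.16, 0], [0, 0, 0]], [0, [-0.06, 0.16, 0], [0, 0, 0]], [0, [-0.07, 0.15, 0], [0, 0, 0]], [0, [-0.08, 0.15, 0], [0, 0, 0]], [0, [-0.09, 0.14, 0], [0, 0, 0]], [0, [-0.1, 0.13, 0], [0, 0, 0]], [0, [0, 0, 0], [0, 0, 0]], [0, [0.4, -0.3, 0], [0, 0, 0]], [0, [0.2, -0.2, 0.8], [0, 0, 0]], [0, [0, 0, 1], [0, 0, 0]], [0, [0, 0, 1], [0, 0, 0]], [0, [0, 0, 1], [0, 0, 0]], [0, [-0.8, -0.6, 0.3], [0, 0, 0]], [0, [-1, -0.8, 0], [0, 0, 0]], [0, [-1, -0.8, 0], [0, 0, 0]], [0, [-1, -0.8, 0], [0, 0, 0]], [0, [-1, -0.8, 0], [0, 0, 0]], [0, [-1, -0.8, 0], [0, 0, 0]], [0, [-1, -0.8, 0], [0, 0, 0]]])

```text
time_s: 6.32
ee_pos: [449.9, -220.7, 116.1]
ee_rot: [179.9, -0.1, -162.4]
force: [0.3, -0.1, 0.1]
gripper_width: 0.1
gripper_force: 0.0
```

Call:
move_arm(motion=[[0, [-0.8, -0.8, 0], [0, 0, 0]], [0, [-0.8, -0.8, 0], [0, 0, 0]], [0, [0, 0, 0], [0, 0, 0]]])

```text
time_s: 6.57
ee_pos: [408.2, -262.1, 116.1]
ee_rot: [179.9, -0.2, -162.6]
force: [-0.1, 1.3, -0.2]
gripper_width: 0.0
gripper_force: 0.0
```

Run:
```python
from h import *
im=look('t2')
C=block(im,(305,245));r=rect(ray('top',C,46));print(r,longang(r[3]))
c=im[140:320,160:400];cv2.imwrite('pics/c2.png',cv2.resize(c,None,fx=3.3,fy=3.3,interpolation=cv2.INTER_CUBIC))
```

```text
6.6167 [ 410.  -261.2  116.2] [ 0.9  0.1 -0.4]
(array([526.4, -96.4]), array([131. ,  91.1]), 69.4, array([[ 460.8, -141.7],
       [ 546.1, -173.7],
       [ 592. ,  -51.1],
       [ 506.8,  -19.1]], dtype=float32)) 69.47468
```

View pics/c2.png

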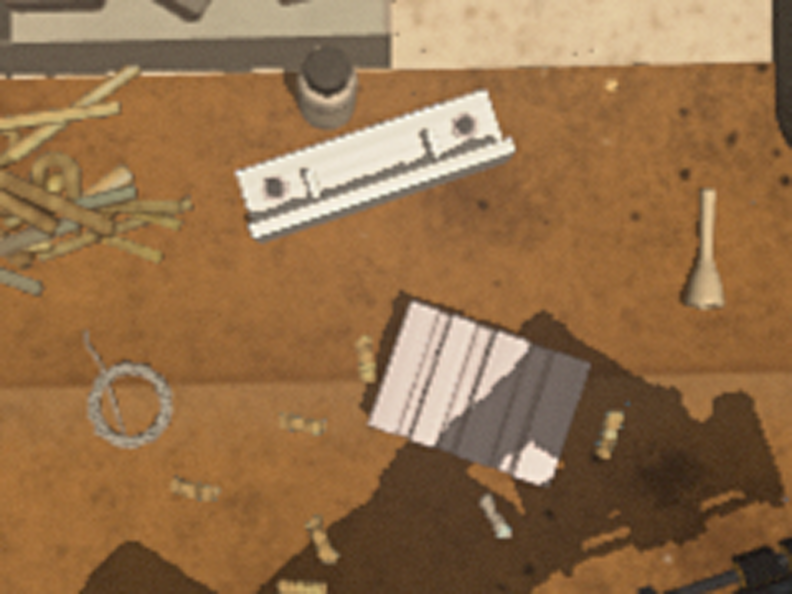

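The picture is clear. The block centre is (526,-96) with heading 69.5°, matching the model, and everything else is untouched. Next I'll push the near-left corner forward for the remaining 38°.

Call:
move_arm(motion=[[0, [0.15, 0.95, 0], [0, 0, 0]], [0, [0.15, 0.95, 0], [0, 0, 0]], [0, [0.15, 0.95, 0], [0, 0, 0]], [0, [0.15, 0.95, 0], [0, 0, 0]], [0, [0.15, 0.95, 0], [0, 0, 0]], [0, [0.1, 1, 0], [0, 0, 0]], [0, [0, 0, -0.8], [0, 0, 0]], [0, [0, 0, -0.8], [0, 0, 0]], [0, [0, 0, -0.8], [0, 0, 0]], [0, [0, 0, -0.8], [0, 0, 0]], [0, [0, 0, -0.8], [0, 0, 0]], [0, [0, 0, 0], [0, 0, 0]]])

```text
time_s: 7.62
ee_pos: [431.0, -115.1, 13.5]
ee_rot: [179.7, -0.4, -162.3]
force: [-0.1, -0.3, -0.2]
gripper_width: 0.8
gripper_force: 0.0
```

Call:
move_arm(motion=[[0, [0.3, -0.15, 0], [0, 0, 0]], [0, [0.3, -0.15, 0], [0, 0, 0]], [0, [0.11, -0.12, 0], [0, 0, 0]], [0, [0.11, -0.12, 0], [0, 0, 0]], [0, [0.12, -0.11, 0], [0, 0, 0]], [0, [0.12, -0.11, 0], [0, 0, 0]], [0, [0.12, -0.11, 0], [0, 0, 0]], [0, [0.13, -0.1, 0], [0, 0, 0]], [0, [0.13, -0.1, 0], [0, 0, 0]], [0, [0.14, -0.09, 0], [0, 0, 0]], [0, [0.14, -0.08, 0], [0, 0, 0]], [0, [0.15, -0.07, 0], [0, 0, 0]], [0, [0.15, -0.06, 0], [0, 0, 0]], [0, [0.15, -0.06, 0], [0, 0, 0]], [0, [0.15, -0.05, 0], [0, 0, 0]], [0, [0.15, -0.04, 0], [0, 0, 0]], [0, [0, 0, 0], [0, 0, 0]]])

```text
time_s: 9.03
ee_pos: [496.9, -155.4, 16.5]
ee_rot: [-179.9, 0.1, -162.4]
force: [-0.8, -0.1, -0.2]
gripper_width: 0.6
gripper_force: 0.2
```

Call:
move_arm(motion=[[0, [-0.8, -0.2, 0], [0, 0, 0]], [0, [0, 0, 1], [0, 0, 0]], [0, [0, 0, 1], [0, 0, 0]], [0, [0, 0, 1], [0, 0, 0]], [0, [0, 0, 1], [0, 0, 0]], [0, [-0.6, -1, 0], [0, 0, 0]], [0, [-0.6, -1, 0], [0, 0, 0]], [0, [-0.6, -1, 0], [0, 0, 0]], [0, [-0.6, -1, 0], [0, 0, 0]], [0, [0, 0, 0], [0, 0, 0]]])

```text
time_s: 9.87
ee_pos: [414.5, -263.4, 116.8]
ee_rot: [-179.8, 0.0, -162.6]
force: [0.5, -0.2, 0.2]
gripper_width: 0.5
gripper_force: 0.0
```

```bash
cat >> h.py <<'E'
def rep(name,seed):
    im=look(name);C=block(im,seed);r=rect(ray('top',C,46));d=np.array(r[0])-F
    print(r,longang(r[3]),'dist',-d@FX,'along',d@FY)
    return im
E
python3 - <<'E'
from h import *
print(proj('top',[539,-97,46]))
rep('t3',(305,245))
E
```

```text
[[304.83359012 253.0973051 ]]
9.9167 [ 415.4 -261.7  116.7] [ 0.8 -0.3 -0.5]
(array([543.3, -98.2]), array([ 89.6, 131.3]), 18.1, array([[ 480.3,  -49.8],
       [ 521.2, -174.5],
       [ 606.3, -146.7],
       [ 565.4,  -21.9]], dtype=float32)) 108.15884 dist 128.7293247873498 along -25.576179147656653
```

Parallel within 1° and 84 mm clear of the fence, but 25 mm off along it. I'll shift it by pushing the middle of the short end.

Call:
move_arm(motion=[[0, [0.9, 0.42, 0], [0, 0, 0]], [0, [0.9, 0.42, 0], [0, 0, 0]], [0, [0.9, 0.42, 0], [0, 0, 0]], [0, [0.9, 0.42, 0], [0, 0, 0]], [0, [0.9, 0.42, 0], [0, 0, 0]], [0, [0.9, 0.42, 0], [0, 0, 0]], [0, [0.9, 0.42, 0], [0, 0, 0]], [0, [0, 0, 0], [0, 0, 0]], [0, [0, 0, -0.8], [0, 0, 0]], [0, [0, 0, -0.8], [0, 0, 0]], [0, [0, 0, -0.8], [0, 0, 0]], [0, [0, 0, -0.8], [0, 0, 0]], [0, [0, 0, -0.8], [0, 0, 0]], [0, [0, 0, 0], [0, 0, 0]]])

```text
time_s: 11.08
ee_pos: [570.3, -184.6, 12.6]
ee_rot: [179.7, -0.3, -162.3]
force: [-0.3, -0.3, -0.2]
gripper_width: 0.2
gripper_force: 0.0
```

Call:
move_arm(motion=[[0, [-0.06, 0.19, 0], [0, 0, 0]], [0, [-0.06, 0.19, 0], [0, 0, 0]], [0, [-0.06, 0.19, 0], [0, 0, 0]], [0, [-0.05, 0.16, 0], [0, 0, 0]], [0, [-0.05, 0.16, 0], [0, 0, 0]], [0, [-0.05, 0.16, 0], [0, 0, 0]], [0, [-0.05, 0.16, 0], [0, 0, 0]], [0, [-0.05, 0.16, 0], [0, 0, 0]], [0, [-0.05, 0.16, 0], [0, 0, 0]], [0, [0, 0, 0], [0, 0, 0]], [0, [0.2, -0.7, 0], [0, 0, 0]], [0, [0, 0, 1], [0, 0, 0]], [0, [0, 0, 1], [0, 0, 0]], [0, [0, 0, 1], [0, 0, 0]], [0, [0, 0, 1], [0, 0, 0]], [0, [-1, -0.6, 0], [0, 0, 0]], [0, [-1, -0.6, 0], [0, 0, 0]], [0, [-1, -0.6, 0], [0, 0, 0]], [0, [-1, -0.6, 0], [0, 0, 0]], [0, [-1, -0.6, 0], [0, 0, 0]]])

```text
time_s: 12.75
ee_pos: [439.2, -240.1, 116.4]
ee_rot: [179.9, -0.0, -162.4]
force: [0.2, -0.2, 0.3]
gripper_width: -0.1
gripper_force: 0.0
```

Call:
move_arm(motion=[[0, [-1, -0.2, 0], [0, 0, 0]], [0, [-0.5, 0, 0], [0, 0, 0]], [0, [0, 0, 0], [0, 0, 0]]])

```text
time_s: 13.0
ee_pos: [400.6, -244.6, 116.3]
ee_rot: [179.8, -0.1, -162.5]
force: [-0.5, -0.1, -1.1]
gripper_width: 0.2
gripper_force: 0.0
```

Run:
```python
from h import *
rep('t4',(300,253))
```

```text
13.05 [ 402.8 -245.1  116.7] [ 0.   0.5 -0.5]
(array([536.7, -75.9]), array([ 90.6, 130.1]), 17.4, array([[ 4.740e+02, -2.740e+01],
       [ 5.129e+02, -1.516e+02],
       [ 5.994e+02, -1.244e+02],
       [ 5.604e+02, -3.000e-01]], dtype=float32)) 107.3908 dist 128.39928637213353 along -2.322339149830914
```

Heading is 107.4°, along -2 mm, distance 128 mm from the fence. Now I'll open the fingers and push it square with both.

Call:
move_arm(motion=[[80, [0.38, 0.95, 0], [0, 0, 0]], [80, [0.38, 0.95, 0], [0, 0, 0]], [80, [0.38, 0.95, 0], [0, 0, 0]], [80, [0.38, 0.95, 0], [0, 0, 0]], [80, [0.36, 0.95, 0], [0, 0, 0]], [80, [0.36, 0.95, 0], [0, 0, 0]], [80, [0, 0, 0], [0, 0, 0]], [80, [0, 0, -0.8], [0, 0, 0]], [80, [0, 0, -0.8], [0, 0, 0]], [80, [0, 0, -0.8], [0, 0, 0]], [80, [0, 0, -0.8], [0, 0, 0]], [80, [0, 0, -0.8], [0, 0, 0]], [80, [0, 0, 0], [0, 0, 0]], [80, [0, 0, 0], [0, 0, 0]]])

```text
time_s: 14.22
ee_pos: [459.6, -102.8, 15.9]
ee_rot: [179.9, -0.1, -162.3]
force: [0.3, -0.0, 0.4]
gripper_width: 80.1
gripper_force: 0.0
```

Call:
move_arm(motion=[[80, [0.19, 0.06, 0], [0, 0, 0]], [80, [0.19, 0.06, 0], [0, 0, 0]], [80, [0.19, 0.06, 0], [0, 0, 0]], [80, [0.19, 0.06, 0], [0, 0, 0]], [80, [0.19, 0.06, 0], [0, 0, 0]], [80, [0.19, 0.06, 0], [0, 0, 0]], [80, [0.19, 0.06, 0], [0, 0, 0]], [80, [0.19, 0.06, 0], [0, 0, 0]], [80, [0.19, 0.06, 0], [0, 0, 0]], [80, [0.19, 0.06, 0], [0, 0, 0]], [80, [0.19, 0.06, 0], [0, 0, 0]], [80, [0.19, 0.06, 0], [0, 0, 0]], [80, [0.19, 0.06, 0], [0, 0, 0]], [80, [0.19, 0.06, 0], [0, 0, 0]], [80, [0.19, 0.06, 0], [0, 0, 0]], [80, [0.19, 0.06, 0], [0, 0, 0]], [80, [0.19, 0.06, 0], [0, 0, 0]], [80, [0.19, 0.06, 0], [0, 0, 0]]])

```text
time_s: 15.72
ee_pos: [542.6, -76.2, 16.6]
ee_rot: [179.9, -0.3, -162.3]
force: [-6.7, -1.7, 4.2]
gripper_width: 79.7
gripper_force: 3.4
```

Call:
move_arm(motion=[[80, [0.1, 0.03, 0], [0, 0, 0]], [80, [0.1, 0.03, 0], [0, 0, 0]], [80, [0.1, 0.03, 0], [0, 0, 0]], [80, [0.1, 0.03, 0], [0, 0, 0]], [80, [0.06, 0.02, 0], [0, 0, 0]], [80, [0, 0, 0], [0, 0, 0]], [80, [0, 0, 0], [0, 0, 0]]])

```text
time_s: 16.3
ee_pos: [554.9, -72.7, 16.6]
ee_rot: [179.9, -0.2, -162.3]
force: [-5.1, -1.4, 3.6]
gripper_width: 80.4
gripper_force: 2.6
```

Run:
```python
from h import *
im=grab_frame('side');s=state();print(s['time_s'],s['ee_pos'],s['force'])
cv2.imwrite('pics/c5.png',cv2.resize(im[180:300,200:380],None,fx=4.4,fy=4.4,interpolation=cv2.INTER_CUBIC))
```

```text
16.35 [554.85533969 -72.65084073  16.60731662] [-4.23040638 -1.12994099  3.78401465]
```

View pics/c5.png

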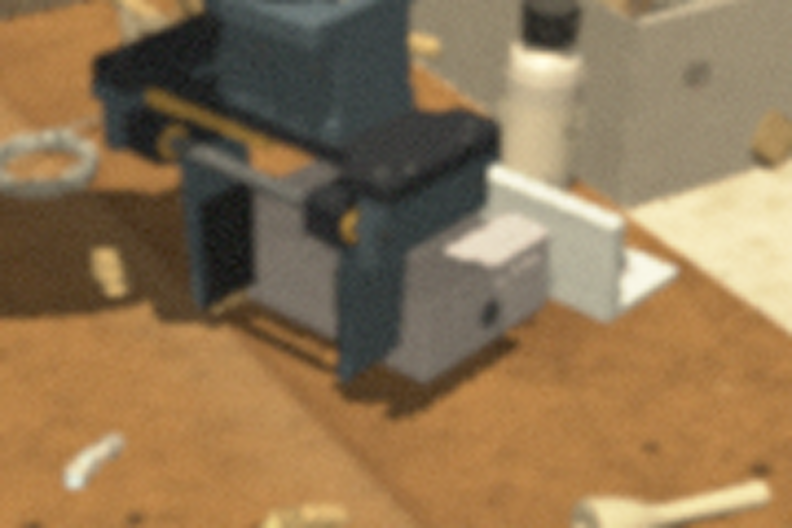

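The side view shows the two fingers on the near long side and the block upright just short of the fence, its end about (548,265) in the crop. I'll creep in and watch the force.

Call:
move_arm(motion=[[80, [0.04, 0.012, 0], [0, 0, 0]], [80, [0.04, 0.012, 0], [0, 0, 0]], [80, [0.04, 0.012, 0], [0, 0, 0]], [80, [0.04, 0.012, 0], [0, 0, 0]], [80, [0, 0, 0], [0, 0, 0]]])

```text
time_s: 16.77
ee_pos: [558.6, -71.5, 16.6]
ee_rot: [179.9, -0.2, -162.3]
force: [-5.1, -2.1, 4.2]
gripper_width: 79.9
gripper_force: 2.9
```

Call:
move_arm(motion=[[80, [0.04, 0.012, 0], [0, 0, 0]], [80, [0.04, 0.012, 0], [0, 0, 0]], [80, [0, 0, 0], [0, 0, 0]]])

```text
time_s: 17.02
ee_pos: [560.7, -70.9, 16.6]
ee_rot: [179.9, -0.2, -162.3]
force: [-5.9, -2.0, 4.3]
gripper_width: 80.1
gripper_force: 2.8
```

Call:
move_arm(motion=[[80, [0.04, 0.012, 0], [0, 0, 0]], [80, [0.04, 0.012, 0], [0, 0, 0]], [80, [0, 0, 0], [0, 0, 0]]])

```text
time_s: 17.27
ee_pos: [562.6, -70.3, 16.6]
ee_rot: [179.9, -0.2, -162.3]
force: [-5.9, -0.9, 2.6]
gripper_width: 80.0
gripper_force: 2.8
```

Call:
move_arm(motion=[[80, [0.04, 0.012, 0], [0, 0, 0]], [80, [0.04, 0.012, 0], [0, 0, 0]], [80, [0, 0, 0], [0, 0, 0]]])

```text
time_s: 17.52
ee_pos: [562.6, -70.3, 16.6]
ee_rot: [179.9, -0.5, -162.3]
force: [-9.5, -4.1, 8.4]
gripper_width: 79.9
gripper_force: 5.4
```

The tool has stalled and the force is rising, so the block is in contact. One more gentle press to seat it flat.

Call:
move_arm(motion=[[80, [0.04, 0.012, 0], [0, 0, 0]], [80, [0.04, 0.012, 0], [0, 0, 0]], [80, [0, 0, 0], [0, 0, 0]], [80, [0, 0, 0], [0, 0, 0]]])

```text
time_s: 17.85
ee_pos: [562.6, -70.2, 16.6]
ee_rot: [179.9, -0.7, -162.4]
force: [-14.2, -6.6, 11.5]
gripper_width: 79.9
gripper_force: 7.9
```

Call:
move_arm(motion=[[80, [0.04, 0.012, 0], [0, 0, 0]], [80, [0.04, 0.012, 0], [0, 0, 0]], [80, [0, 0, 0], [0, 0, 0]]])

```text
time_s: 18.1
ee_pos: [562.6, -70.1, 16.6]
ee_rot: [179.8, -0.9, -162.4]
force: [-19.2, -8.9, 14.9]
gripper_width: 79.5
gripper_force: 10.4
```

Call:
move_arm(motion=[[80, [-0.1, -0.03, 0], [0, 0, 0]], [80, [-0.1, -0.03, 0], [0, 0, 0]], [80, [-0.1, -0.03, 0], [0, 0, 0]], [80, [-0.4, -0.12, 0], [0, 0, 0]], [80, [-0.8, -0.25, 0], [0, 0, 0]], [80, [-0.8, -0.25, 0], [0, 0, 0]], [80, [0, 0, 1], [0, 0, 0]], [80, [0, 0, 1], [0, 0, 0]], [80, [0, 0, 1], [0, 0, 0]], [80, [0, 0, 1], [0, 0, 0]], [80, [-0.6, -1, 0], [0, 0, 0]], [80, [-0.6, -1, 0], [0, 0, 0]], [80, [-0.6, -1, 0], [0, 0, 0]], [80, [-0.6, -1, 0], [0, 0, 0]], [80, [-0.6, -1, 0], [0, 0, 0]], [80, [-0.6, -1, 0], [0, 0, 0]], [80, [-0.6, -1, 0], [0, 0, 0]], [80, [0, 0, 0], [0, 0, 0]]])

```text
time_s: 19.6
ee_pos: [406.1, -264.7, 116.8]
ee_rot: [-179.9, -0.0, -162.6]
force: [1.6, 0.2, -0.1]
gripper_width: 79.5
gripper_force: 0.0
```

Run:
```python
from h import *
im=look('t6')
c=im[150:290,200:400];cv2.imwrite('pics/c6.png',cv2.resize(c,None,fx=4,fy=4,interpolation=cv2.INTER_CUBIC))
im=grab_frame('side')
cv2.imwrite('pics/c7.png',cv2.resize(im[180:300,180:380],None,fx=4,fy=4,interpolation=cv2.INTER_CUBIC))
```

```text
19.65 [ 407.1 -263.   116.7] [-0.1  0.1 -0.2]
```

View pics/c6.png

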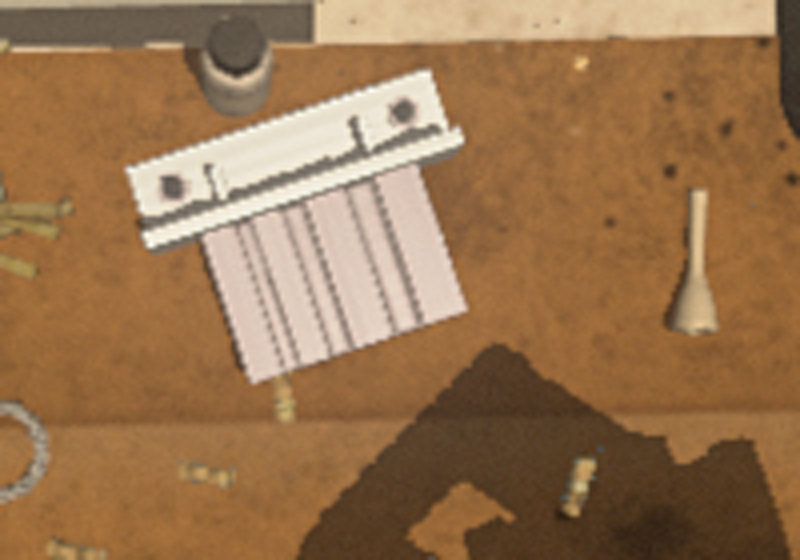

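View pics/c7.png

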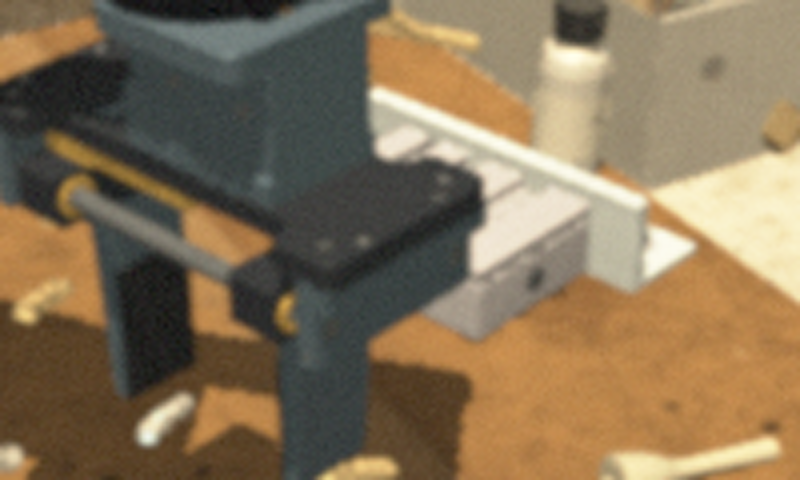

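The top view shows the block flat against the fence, from (203,235) to (420,165) in the crop, inside both fence ends and with the props untouched. The side view shows no gap. I'll check the angle with a quick line fit and draw the hand further back.

Call:
move_arm(motion=[[80, [-0.5, -0.8, 0.8], [0, 0, 0]], [80, [-0.3, -0.8, 0.8], [0, 0, 0]], [80, [0, -0.8, 0.8], [0, 0, 0]], [80, [0, 0, 0], [0, 0, 0]], [80, [0, 0, 0], [0, 0, 0]]])

```text
time_s: 20.12
ee_pos: [393.4, -315.6, 176.9]
ee_rot: [-179.6, -0.4, -162.9]
force: [0.5, 0.2, 0.5]
gripper_width: 80.2
gripper_force: 0.0
```

Run:
```python
from h import *
g=cv2.cvtColor(look('t7'),cv2.COLOR_BGR2GRAY).astype(float)
def edge(p,q,z,sgn):  # subpixel edge along crop-derived line p-q (pixels): strongest gradient across
    p,q=np.array(p,float),np.array(q,float);d=(q-p)/np.linalg.norm(q-p);n=np.array([-d[1],d[0]])
    s=np.arange(-4,4.01,.25);pts=[]
    for f in np.linspace(.08,.92,40):
        c=p+f*(q-p);xy=(c+s[:,None]*n).astype(np.float32)
        v=cv2.remap(g.astype(np.float32),xy[:,0].copy(),xy[:,1].copy(),cv2.INTER_LINEAR).ravel()
        pts.append(c+s[np.argmax(np.abs(np.gradient(cv2.GaussianBlur(v[:,None],(1,5),1).ravel())))]*n)
    W=ray('top',pts,z)[:,:2].astype(np.float32)
    l=cv2.fitLine(W,cv2.DIST_HUBER,0,.01,.01).ravel();return np.degrees(np.arctan2(l[1],l[0]))%180,l[2:]
o=np.array([200,150])
a=edge(o+np.array([252,383])/4,o+np.array([467,310])/4,46,1)
b=edge(o+np.array([150,247])/4,o+np.array([463,146])/4,55,1)
ang=np.radians(b[0]);n=np.array([np.sin(ang),-np.cos(ang)]);print(a,b,'near-edge to face',(b[1]-a[1])@n)
```

```text
20.1667 [ 392.5 -314.6  175.8] [ 0.2  0.1 -0.9]
(np.float32(107.49879), array([577.38715 , -62.246212], dtype=float32)) (np.float32(107.157616), array([663.63806 , -35.505714], dtype=float32)) near-edge to face 90.30096
```

The block's near edge is parallel with the fence within 0.4° and 90.3 mm from its face, which is the block's own width, so it lies flat. Handing in.

```bash
python3 -c "
from workcell import *
print(job_done())"
```

```text
the job is handed in; nothing more can be done
None
```

The block was turned clear of the fence and now lies with a long side flat against it, within about 0.4° and inside both ends; the mouthpiece, coil and bottle were left alone, the hand is drawn back, and the job was handed in at about 20 s.

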